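# Lift a freshly painted jig block off its drying rack with the blade lifter

## Robot

A 7-joint arm with a two-finger parallel gripper is mounted at the origin on a cart in front of the work surface, level with it; the furniture and walls round the work are solid. World frame = base frame: x ahead of the robot, y to its left, z up, the work surface at z = 0. Lengths are in m, angles in degrees, forces in N, time in s.
With the tool pointing down it reaches from about 0.425 to 0.875 m from the base axis. Payload 4.7 kg.
Tool frame: the origin (TCP) lies on the centre line of the jaws, within the pads' length; the fingertips stand env.nose_length ahead of it and the grasp point (between the pads) lies 8 mm behind it (env.nose_length is the distance from the TCP to the fingertips, in m); y points along the fingers, z is the direction in which the jaws open and shut, and the axes are right-handed (so a half turn about y gives the same grasp; the last joint's range is limited). The gripper opens to 87 mm and grips with 3 to 60 N. Pads are 19 mm wide; open, the fingers measure 117 mm over their backs; the gripper's body (75 mm by 190 mm) begins 51 mm behind the grasp point.
Start: joints at [72.37, 18.392, -4.016, 83.108, 1.295, 78.541, -3.26], TCP at [0.206, -0.617, 0.234] pointing down, gripper open.
Joint ranges: [-163.93, 163.93], [-17.29, 119.83], [-79.2, 71.16], [3.27, 140.29], [-89.18, 269.18], [5.43, 117.66], [-154.24, 154.24]. Speed limits (degrees/s): [147.25, 147.25, 180, 180, 180, 180, 180].

## Interface

Orientations are given as [roll, pitch, yaw] about the fixed x, y, z axes, in that order (R = Rz(yaw) Ry(pitch) Rx(roll)).
In Python, from cell import env, read_camera, camera_info, job, models gives the robot as it stands.
- The arm moves only by the tool move_arm, never from a script. Its argument "moves" is a list of rows, each a list of 6 numbers: the shift along the tool's x, y, z in mm, then the turn, a rotation vector about the tool's x, y, z in degrees. In form: [[x, y, z, ax, ay, az], ...]. A call has 1 to 20 rows; each row is the pose to reach, as a shift and turn from the pose commanded when the call began, along the tool's axes at that moment; what a row does not reach only later rows make up. A row lasts 1/12 s, in which the tool goes at most 41.7 mm and 7.16 degrees, less where a joint would pass 70% of its speed; a pose out of reach is approached as far as the arm can. A call with a gripper value outside its range is refused whole. "claw" is the finger opening in mm, from 0 to 87, set as the call begins (left out, the last holds). The fingers move at their own pace and stop on an object; "newtons" is the grip in N (left out, the last holds). Time passes only in rows, so rows that repeat a pose let the fingers close. It gives the time, the measured TCP pose, the force and the opening at its end, in the units of the state.
- env.get_obs(): the state, without advancing time (a new reading comes with each control period).
- read_camera(name): name is "scene" or "top"; returns (picture, depth): 400x640x3 uint8, red, green, blue; 400x640 float32, m along the optical axis (not along the pixel's ray), 0 where there is no reading.
- camera_info(name): a dict with "fx", "fy", "cx", "cy" (pixels), "distortion" ([k1, k2, p1, p2, k3] as OpenCV has them; the pictures are not rectified), "R" (3x3) and "t" (3): a world point X has camera coordinates R X + t. Camera axes: x right, y down, z forward; pixel columns grow to the right and rows downward; lengths in m; the calibration is good to about 2 mm. A picture is of the moment at which its call begins. camera_info takes no time and is no camera call.
- job.sign_off(): hands the job in, once; it reports no verdict.
Trained networks look in the newest picture that a camera, given by its name, has taken for a name from the list of things; names that differ only in an ending like _2 or _b are one class to them, and where a whole thing is asked for, a point or a joint stands for the part that bears it (a point fixed in the world has none). Each returns a list of dicts, best first, with "score" (0 to 1); they miss things now and then, are a little off and sometimes report something else, mostly with a low value. They report only what shows in the picture. A call takes as long as a camera call. They do not tell look-alikes from the thing itself.
- models.spot_in(target, camera): "point" ([x, y, z] in m, in world coordinates, good to about 4 mm: the middle of the surface that is visible of it).
- models.cut_out(target, camera): "mask" (400x640 bool, what is visible of it).
The state is a dict: "time_s": time; "qpos": joint angles; "joint_velocities": joint speeds; "effort": joint torques, N m; "tool_pos": TCP position; "tool_rot": TCP orientation; "force": force on the tool from outside, world axes, zero at the start; "wrist_torque": the same for the moment, N m; "grip_width": finger opening in m.
Only numpy, scipy, OpenCV 4.12 (cv2) and the standard library are available. Lean on these libraries where they do the work, as an engineer would, in place of code of your own. Each camera call takes 0.05 s, during which the arm holds its last target.

## Task

The white jig block on the drying rack is freshly painted, so the gripper must not touch it: take the C-shaped lifter by its orange handle, slide its blade lengthwise between the rails into the gap under the block until the handle and the blade's red mark are at the middle of the block, and only then raise it, without shoving or tipping the block. Lift the block about 10 cm straight up from the rack, hold it there level and still on the blade, and finish while holding it in the air: do not put it down or let go. Leave the wrench, grease tin and torch where they lie.

Things in the scene. Friction and masses are not known exactly. Their poses are not given: they have to be found in the camera images.
- lifter: Loose C-shaped steel lifter, 0.25 kg, standing upright on its blade. Origin: underside of the blade straight below the handle; z up, x along the blade to its free tip (open side of the C). Spine: plate 28 mm wide, x = -47 to -39 mm, up to z = 74. Top arm over the blade: x = -47 to +15, z = 66 to 74 mm. The mouth of the C is 61 mm high
- handle_mid (a point): middle of the lifter's upright orange handle, a square bar 22 x 22 mm on the lifter's z axis, z = 78 to 122 mm (this point at z = 100 mm); below it a 26 mm square collar, z = 74 to 78 mm. Free room for fingers on all sides of it
- load_mark (a point): red line across the lifter's blade, on the blade's top face straight below the handle, 39 mm ahead of the spine: the middle of the load belongs here
- blade_tip (a point): free end of the lifter's blade, top face, 37 mm ahead of the red mark. The blade is flat, 5 mm thick (z = 0 to 5 mm), 28 mm wide in y
- jig_block: Loose white drilled jig block, 38 (x) x 62 (y) x 28 mm (z), 0.2 to 0.36 kg, lying across the two rails of the rack, its 62 mm length spanning them. Origin: centre of its underside; z up. It lies within about 6 mm of the rack's middle and is turned up to 0.1 rad against the rack
- drying_rack: Fixed drying rack. Origin: centre of its underside on the bench; z up. Dark base plate 84 (x) x 88 (y) x 6 mm; on it two rails along x, 70 mm long, 12 mm wide, at y = -28 and +28 mm, tops (black rubber) 28 mm above the bench. The +x end points away from the robot, within 0.35 rad. The rack stands left or right of the lifter
- gap_mid (a point): middle of the gap under the block: the channel between the rails along the rack's x, open at both ends, 44 mm wide, from z = 6 mm (base plate) to 28 mm (underside of the block); this point at z = 17 mm above the rack's origin
- wrench: bystander: steel combination wrench 173 mm long, 8 mm high, lying flat, origin at its middle underneath, y along it
- grease_tin: bystander: red round tin, 65 mm across, 23 mm high, origin centre of its underside
- torch: bystander: dark torch, 109 mm long (y), 31 mm thick, lying down, origin underneath its middle
Things that resemble listed ones, but are neither listed nor needed, are in the scene too. What is meant by the jig_block is not purple or turquoise, and is the larger of those in its own colour.

How it is judged:
By the outcome, as a careful person would: the job done as asked, in the order asked, and still so for the second after the job is handed in, while the arm keeps its last pose, push and grip.
It also fails if it takes over 46 s, if anything falls off the work surface, if the arm or the gripper's body presses on something with over 40 N, if the wrist force passes 120 N, or if a joint passes its speed limit or range.

## Working session

There is one attempt and no reset: what is moved stays moved. The work goes in short steps, Python scripts to look and compute and a tool call to move; the robot and the scene stay as the last step left them, time stands still between calls to the robot, and variables do not carry over. Pictures are saved under pics/ and viewed, and the job is handed in when it is done.

Besides the shell and the picture viewer there is one more tool, called by a JSON object that holds its "op" and its "data". move_arm: Moves the arm, as the interface text tells. Its arguments: {"type":"object","properties":{"moves":{"type":"array","items":{"type":"array","items":{"type":"number"}}},"claw":{"type":"number"},"newtons":{"type":"number"}},"required":["moves"]}

```bash
mkdir -p pics; ls
python3 - <<'E'
from cell import env, read_camera, camera_info, job, models
import cv2,numpy as np
for c in("scene","top"):
    im,d=read_camera(c); cv2.imwrite(f"pics/{c}0.png",im[:,:,::-1]); np.savez(f"{c}0.npz",im=im,d=d)
    i=camera_info(c); print(c,i)
o=env.get_obs(); print(o['tool_pos'],o['tool_rot'],o['time_s'],env.nose_length,o['force'],o['grip_width'])
E
```

```text
pics
scene {'fx': 456.8385842898817, 'fy': 456.8385842898817, 'cx': 316.0673723849032, 'cy': 193.99517436300684, 'distortion': array([-0.03671731,  0.        ,  0.        ,  0.        ,  0.        ]), 'R': array([[ 0.89002791, -0.45588241,  0.00464176],
       [-0.34931815, -0.68845229, -0.63561803],
       [ 0.29296271,  0.56409634, -0.77198975]]), 't': array([-0.42375244,  0.3267432 ,  0.96434193])}
top {'fx': 382.80984557705193, 'fy': 382.80984557705193, 'cx': 317.47966880741166, 'cy': 195.6433959216289, 'distortion': array([-0.0334708,  0.       ,  0.       ,  0.       ,  0.       ]), 'R': array([[ 0.0226275 , -0.99933563, -0.02857084],
       [-0.98772143, -0.01792757, -0.15519338],
       [ 0.15457807,  0.03173167, -0.98747087]]), 't': array([0.12698677, 0.53397369, 1.09138855])}
[ 0.20538471 -0.61619914  0.23257491] [-9.00970873e+01 -5.15404336e-03 -1.61562273e+02] 0.1 0.011 [-0.41663457  0.02319661 -0.17742333] 0.08740040437337093
```

View pics/scene0.png

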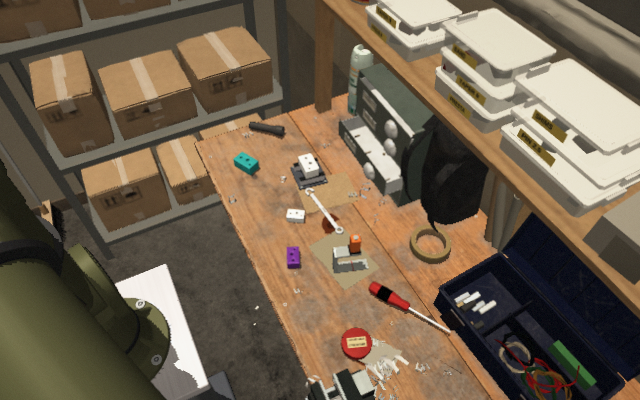

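View pics/top0.png

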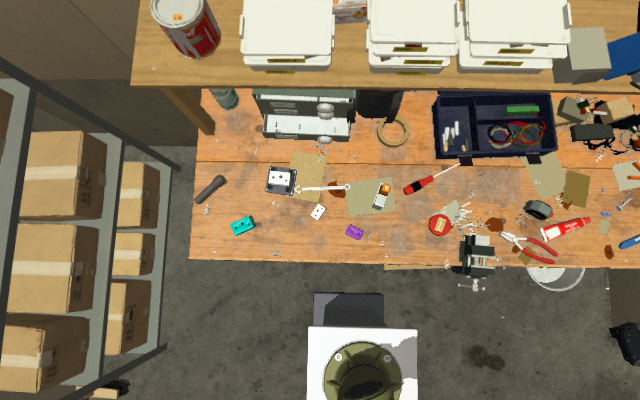

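Run:
```python
from cell import models,env
import numpy as np
for c in("scene","top"):
  for n in("lifter","handle_mid","load_mark","blade_tip","jig_block","drying_rack"):
    print(c,n,[(np.round(r['point'],4).tolist(),round(r['score'],2)) for r in models.spot_in(n,c)][:4])
print(env.get_obs()['time_s'])
```

```text
scene lifter [([0.5389, -0.052, 0.0698], 0.84)]
scene handle_mid [([0.5369, -0.0507, 0.0736], 0.97)]
scene load_mark [([0.5377, -0.0506, 0.0691], 0.59)]
scene blade_tip [([0.5352, -0.0539, 0.0739], 0.92)]
scene jig_block [([0.4284, 0.0195, 0.022], 0.77), ([0.4383, 0.3559, 0.0296], 0.76), ([0.4892, 0.1326, 0.0194], 0.62), ([0.5774, 0.2431, 0.0548], 0.54)]
scene drying_rack [([0.5659, 0.227, 0.0073], 0.88)]
top lifter []
top handle_mid [([0.5319, -0.0462, 0.0722], 0.51)]
top load_mark [([0.5341, -0.0446, 0.0715], 0.72)]
top blade_tip [([0.5298, -0.0428, 0.0761], 0.6)]
top jig_block [([0.5765, 0.2521, 0.0546], 0.87), ([0.4419, 0.3658, 0.0238], 0.77), ([0.4272, 0.0323, 0.024], 0.61), ([0.4857, 0.1399, 0.0209], 0.45)]
top drying_rack [([0.564, 0.2531, 0.0019], 0.88), ([0.4568, -0.2215, 0.0258], 0.49)]
0.7
```

Run:
```python
import cv2,numpy as np
s=np.load("scene0.npz")['im'];t=np.load("top0.npz")['im']
def cr(im,u,v,w,h,k):return cv2.resize(im[v:v+h,u:u+w,::-1],None,fx=k,fy=k,interpolation=cv2.INTER_CUBIC)
a=np.hstack([cr(s,315,225,70,55,5.7142857*1),cr(s,275,140,70,55,5.7142857)])
b=np.hstack([cr(t,355,170,56,44,7.1428),cr(t,255,155,56,44,7.1428)])
h=a.shape[0]
cv2.imwrite("pics/crop0.png",np.vstack([a[:, :796],b[:, :796]])[:600] if 0 else cv2.resize(np.vstack([a[:,:790],b[:,:790]]),(760,600)))
```

```text
(no output)
```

View pics/crop0.png

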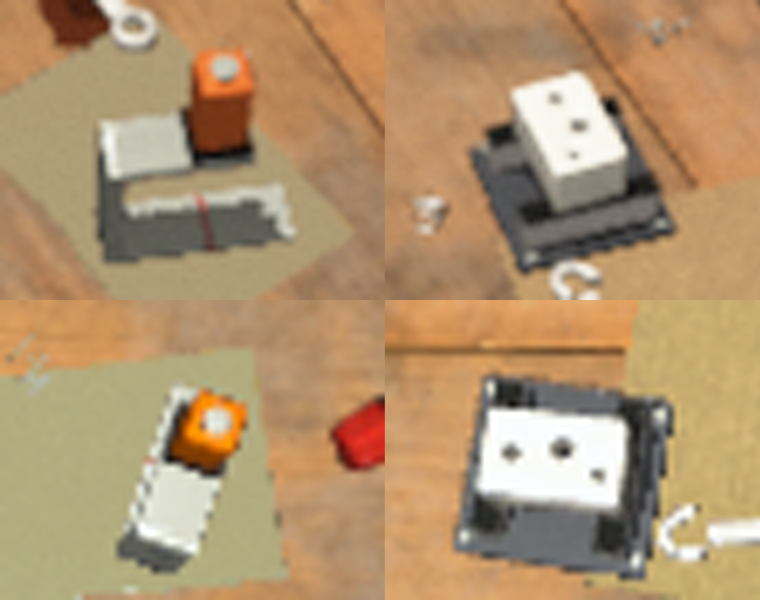

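```bash
cat > h.py <<'E'
import numpy as np,cv2
from cell import camera_info
def cloud(d,c):
    i=camera_info(c);K=np.array([[i['fx'],0,i['cx']],[0,i['fy'],i['cy']],[0,0,1.]])
    h,w=d.shape;u,v=np.meshgrid(np.arange(w),np.arange(h))
    n=cv2.undistortPoints(np.stack([u,v],-1).reshape(-1,1,2).astype(float),K,i['distortion']).reshape(h,w,2)
    P=np.dstack([n,np.ones((h,w))])*d[...,None]
    X=(P-i['t'])@i['R']; X[d<=0]=np.nan
    return X
def proj(p,c):
    i=camera_info(c);K=np.array([[i['fx'],0,i['cx']],[0,i['fy'],i['cy']],[0,0,1.]])
    return cv2.projectPoints(np.atleast_2d(p).astype(float),cv2.Rodrigues(i['R'])[0],i['t'],K,i['distortion'])[0].reshape(-1,2)
E
python3 - <<'E'
from h import *
for c in("scene","top"):
    z=np.load(c+"0.npz");X=cloud(z['d'],c);im=z['im'].astype(int);P=X.reshape(-1,3);C=im.reshape(-1,3)
    def box(x0,x1,y0,y1):return (P[:,0]>x0)&(P[:,0]<x1)&(P[:,1]>y0)&(P[:,1]<y1)
    L=box(.44,.62,-.13,.03);R=box(.49,.66,.18,.32)
    tb=L&(P[:,2]<.015);print(c,'table z',np.nanmedian(P[tb,2]))
    for nm,m,lo,hi in(("handle top",L,.114,.13),("arm",L,.066,.08),("blade?",L,.0035,.012),("block top",R,.05,.065),("rails",R,.024,.034),("base",R,.004,.012)):
        Q=P[m&(P[:,2]>lo)&(P[:,2]<hi)]
        if len(Q)<4: print(nm,len(Q));continue
        r=cv2.minAreaRect(Q[:,:2].astype(np.float32)*1000);print(nm,len(Q),'mean',Q.mean(0).round(4),'rect',np.round(r[0],1),np.round(r[1],1),round(r[2],1))
    big=box(.35,.85,.0,.5)&(P[:,2]>.07);Q=P[big];print('tall near rack: minx',np.sort(Q[:,0])[:200:40].round(3),len(Q))
E
```

```text
scene table z 0.00017255408153863655
handle top 99 mean [ 0.5448 -0.0545  0.1215] rect [545.8 -52.7] [22.4 22. ] 74.4
arm 238 mean [ 0.5231 -0.0482  0.0741] rect [530.8 -47.7] [31.2 61.4] 71.3
blade? 378 mean [ 0.5403 -0.052   0.0053] rect [529.  -49.6] [158.6 176.4] 89.9
block top 241 mean [0.5814 0.2503 0.0551] rect [581.9 251.4] [63.2 38.8] 88.0
rails 129 mean [0.5788 0.2406 0.0284] rect [583.5 254.2] [69.  71.1] 82.1
base 340 mean [0.5695 0.2337 0.0068] rect [580.1 240.8] [155.4 120.9] 0.0
tall near rack: minx [0.675 0.679 0.682 0.687 0.689] 19127
top table z -0.00048542740039937525
handle top 66 mean [ 0.5453 -0.0529  0.1216] rect [546.  -53.4] [21.9 21.7] 69.2
arm 141 mean [ 0.5209 -0.0438  0.0737] rect [529.  -47.5] [28.2 58.2] 71.8
blade? 133 mean [ 0.5353 -0.0466  0.0052] rect [529.6 -50.7] [154.7 176.9] 89.3
block top 252 mean [0.5818 0.2525 0.0554] rect [582.6 253.1] [62.3 38.6] 83.3
rails 98 mean [0.5802 0.2502 0.0282] rect [584.  254.4] [68.2 69.7] 82.5
base 341 mean [0.5731 0.2463 0.0065] rect [568.6 245.6] [130.8 164.9] 84.2
tall near rack: minx [0.677 0.681 0.688 0.69  0.691] 25453
```

```bash
cat >> h.py <<'E'
def ortho(im,c,cx,cy,z,half=.06,n=390):
    g=np.linspace(-half,half,n)
    # image: up=+x, left=+y
    xx,yy=np.meshgrid(cx-g,cy-g,indexing='ij')
    uv=proj(np.stack([xx,yy,np.full_like(xx,z)],-1).reshape(-1,3),c).reshape(n,n,2).astype(np.float32)
    return cv2.remap(im,uv[...,0],uv[...,1],cv2.INTER_CUBIC)
def draw(o,cx,cy,box,col=(0,255,0),half=.06):
    n=o.shape[0];k=(n-1)/(2*half)
    p=np.array([[(cy+half-y)*k,(cx+half-x)*k] for x,y in box])
    cv2.polylines(o,[np.round(p).astype(int)],True,col,1)
def rect(x,y,yaw,x0,x1,y0,y1):
    c,s=np.cos(np.radians(yaw)),np.sin(np.radians(yaw))
    return [(x+c*a-s*b,y+s*a+c*b) for a,b in((x0,y0),(x1,y0),(x1,y1),(x0,y1))]
E
python3 - <<'E'
from h import *
rows=[]
for z,rs in ((.056,[((.5822,.2522,-5),(-.019,.019,-.031,.031))]),(.028,[((.5837,.2543,-7.7),(-.035,.035,.022,.034)),((.5837,.2543,-7.7),(-.035,.035,-.034,-.022))]),):
    r=[]
    for c in("scene","top"):
        im=np.load(c+"0.npz")['im'];o=ortho(im[:,:,::-1].copy(),c,.583,.253,z)
        if z==.056:
            m=(o.min(2)>150).astype(np.uint8); n,l,st,_=cv2.connectedComponentsWithStats(m);k=l[195,195] or 1+st[1:,4].argmax()
            q=cv2.minAreaRect(np.argwhere(l==k)[:,::-1].astype(np.float32));k=120/389
            print(c,'center',583-(q[0][1]-194.5)*k,253-(q[0][0]-194.5)*k,np.array(q[1])*k,q[2])
        for (x,y,w),b in rs: draw(o,.583,.253,rect(x,y,w,*b))
        r.append(o)
    rows.append(np.hstack(r))
cv2.imwrite("pics/orth.png",cv2.resize(np.vstack(rows),(600,600)))
E
```

```text
scene center 580.513201794465 253.22739910527795 [66.33720496 41.9058612 ] 5.29008150100708
top center 581.4616316376124 253.2008323375241 [63.74959519 41.86281494] 4.969740390777588
```

View pics/orth.png

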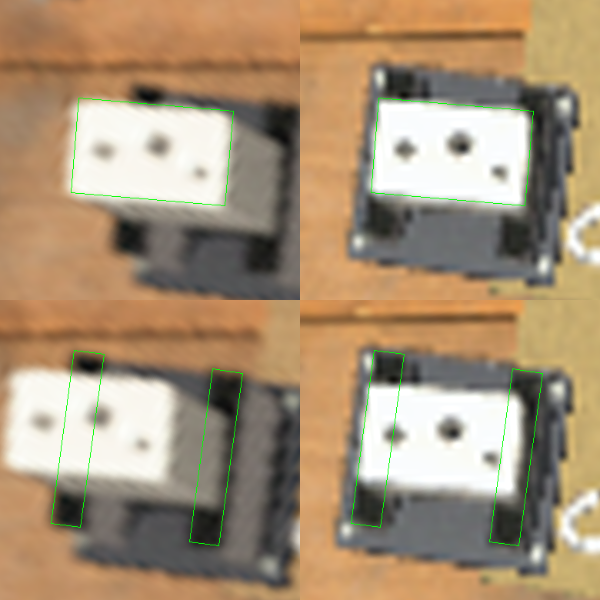

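```bash
cat >> h.py <<'E'
from scipy.spatial.transform import Rotation as Ro
def cmd(pos,yaw,roll=-90,pitch=0):
    from cell import env
    o=env.get_obs();R=Ro.from_euler('xyz',o['tool_rot'],degrees=True);T=Ro.from_euler('xyz',[roll,pitch,yaw],degrees=True)
    d=R.inv().apply(np.array(pos)-o['tool_pos'])*1000;w=(R.inv()*T).as_rotvec(degrees=True)
    print('pose',o['tool_pos'].round(4),o['tool_rot'].round(2),'t',o['time_s'],'F',o['force'].round(2),'g',round(o['grip_width']*1000,1),'q',np.round(o['qpos']).tolist());print('row',d.round(1),w.round(2))
E
python3 - <<'E'
from h import *
X=cloud(np.load("top0.npz")['d'],"top").reshape(-1,3)
m=(abs(X[:,0]-.38)<.25)&(X[:,1]<-.0)&(X[:,1]>-.75)&(X[:,0]<.62);print(np.sort(X[m,2])[-60::10])
q=X[m&(X[:,2]>.1)];print(len(q),q.min(0),q.max(0))
cmd([.5456,-.053,.18],-18.5)
E
```

```text
[0.33531446 0.33547476 0.33564153 0.33578346 0.33620881 0.33684157]
1432 [ 0.13979174 -0.57395094  0.10001208] [ 0.55856988 -0.04004978  0.33825688]
pose [ 0.2055 -0.6167  0.2336] [ -89.99   -0.   -161.56] t 0.7 F [-0.63  0.76  0.17] g 86.9 q [72.0, 18.0, -4.0, 83.0, 1.0, 79.0, -3.0]
row [-500.9   53.5 -427.2] [ 0.0000e+00 -1.4306e+02  1.0000e-02]
```

Run:
```python
from h import *
print(proj([[.2055,-.6167,.2336],[.2055,-.6167,.03],[0,0,.3]],"top"),proj([[.2055,-.6167,.2336]],"scene"))
X=cloud(np.load("top0.npz")['d'],"top")
for v,u in((255,477),(245,477),(240,477),(285,477),(260,580),(310,580),(365,360),(340,360)):print(v,u,X[v,u].round(3))
im=np.load("top0.npz")['im'];cv2.imwrite("pics/v.png",cv2.resize(im[200:400,300:640,::-1],None,fx=2.3,fy=2.3))
```

```text
[[633.37008773 325.96220838]
 [578.57762103 313.56232763]
 [373.72945229 427.17576813]] [[352.54002697 662.11695668]]
255 477 [ 0.366 -0.302  0.105]
245 477 [ 0.393 -0.307  0.096]
240 477 [ 0.407 -0.307  0.096]
285 477 [ 0.284 -0.313  0.067]
260 580 [ 0.357 -0.651  0.   ]
310 580 [ 0.096 -1.239 -0.938]
365 360 [0.066 0.012 0.08 ]
340 360 [ 0.115  0.006 -0.001]
```

View pics/v.png

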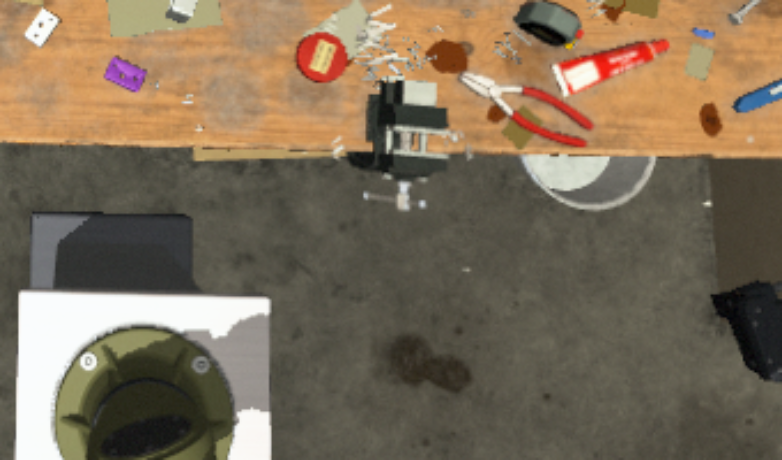

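{"op": "move_arm", "data": {"moves": [[-501, 30, -427, 0, -143, 0], [-501, 30, -427, 0, -143, 0], [-501, 30, -427, 0, -143, 0], [-501, 30, -427, 0, -143, 0], [-501, 30, -427, 0, -143, 0], [-501, 30, -427, 0, -143, 0], [-501, 30, -427, 0, -143, 0], [-501, 30, -427, 0, -143, 0], [-501, 30, -427, 0, -143, 0], [-501, 30, -427, 0, -143, 0], [-501, 30, -427, 0, -143, 0], [-501, 30, -427, 0, -143, 0], [-501, 30, -427, 0, -143, 0], [-501, 30, -427, 0, -143, 0], [-501, 30, -427, 0, -143, 0], [-501, 30, -427, 0, -143, 0], [-501, 30, -427, 0, -143, 0], [-501, 30, -427, 0, -143, 0], [-501, 30, -427, 0, -143, 0], [-501, 30, -427, 0, -143, 0]], "claw": 87}}

```text
time_s: 2.37
tool_pos: [0.5459, -0.0528, 0.2036]
tool_rot: [-90.0, -0.0, -18.2]
force: [0.2, -0.3, 0.3]
grip_width: 0.0866
```

Run:
```python
from h import *
cmd([.5456,-.053,.093],-18.5)
```

```text
pose [ 0.5459 -0.0528  0.2036] [-9.000e+01 -1.000e-02 -1.817e+01] t 2.3667 F [ 0.17 -0.3   0.26] g 86.6 q [41.0, 11.0, -43.0, 99.0, 8.0, 73.0, 69.0]
row [ -0.3 110.6  -0.3] [0.   0.33 0.01]
```

{"op": "move_arm", "data": {"moves": [[0, 30, 0, 0, 0, 0], [0, 60, 0, 0, 0, 0], [0, 80, 0, 0, 0, 0], [0, 95, 0, 0, 0, 0], [0, 105, 0, 0, 0, 0], [0, 110, 0, 0, 0, 0], [0, 110, 0, 0, 0, 0], [0, 110, 0, 0, 0, 0]]}}

```text
time_s: 3.03
tool_pos: [0.5464, -0.0531, 0.0943]
tool_rot: [-90.0, -0.1, -18.6]
force: [-0.1, 0.2, -0.1]
grip_width: 0.0869
```

Run:
```python
from h import *
from cell import read_camera
cmd([.5456,-.053,.093],-18.5)
im,_=read_camera("scene");im2,_=read_camera("top")
cv2.imwrite("pics/g.png",np.hstack([cv2.resize(im[190:300,300:410,::-1],(400,400)),cv2.resize(im2[150:230,340:420,::-1],(400,400))]))
```

```text
pose [ 0.5464 -0.0531  0.0943] [-8.999e+01 -6.000e-02 -1.856e+01] t 3.0333 F [-0.12  0.25 -0.12] g 86.9 q [39.0, 17.0, -41.0, 106.0, 13.0, 62.0, 64.0]
row [-0.8  1.3 -0.1] [-0.01 -0.06  0.06]
```

View pics/g.png

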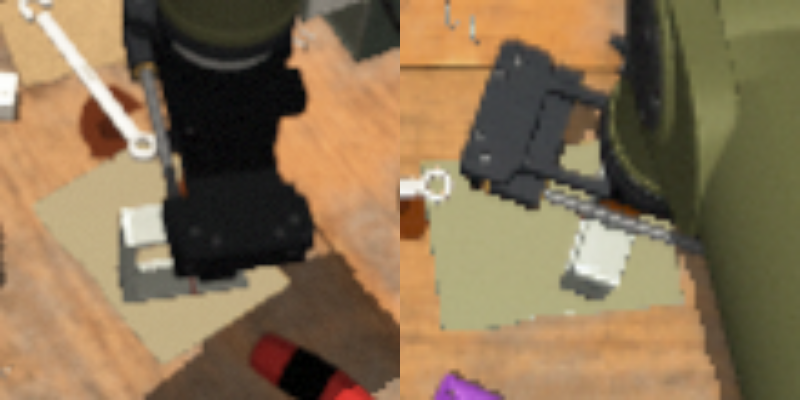

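{"op": "move_arm", "data": {"moves": [[0, 0, 0, 0, 0, 0], [0, 0, 0, 0, 0, 0], [0, 0, 0, 0, 0, 0], [0, 0, 0, 0, 0, 0], [0, 0, 0, 0, 0, 0], [0, 0, 0, 0, 0, 0], [0, 0, 0, 0, 0, 0], [0, 0, 0, 0, 0, 0], [0, 0, 0, 0, 0, 0], [0, 0, 0, 0, 0, 0]], "claw": 10, "newtons": 55}}

```text
time_s: 3.97
tool_pos: [0.5458, -0.0531, 0.0935]
tool_rot: [-90.0, 0.0, -18.6]
force: [-0.2, 0.1, -0.5]
grip_width: 0.0283
```

Run:
```python
from h import *
cmd([.5464,-.0531,.174],-18.5)
```

```text
pose [ 0.5458 -0.0531  0.0935] [-90.01   0.   -18.56] t 3.9667 F [-0.24  0.1  -0.53] g 28.3 q [39.0, 17.0, -41.0, 106.0, 13.0, 62.0, 64.0]
row [  0.6 -80.5   0.2] [ 0.01 -0.06 -0.  ]
```

{"op": "move_arm", "data": {"moves": [[0, 0, 0, 0, 0, 0], [0, 0, 0, 0, 0, 0], [0, 0, 0, 0, 0, 0], [0, 0, 0, 0, 0, 0]]}}

```text
time_s: 4.3
tool_pos: [0.5458, -0.0531, 0.0935]
tool_rot: [-90.0, -0.0, -18.6]
force: [1.1, -0.2, -0.1]
grip_width: 0.0214
```

{"op": "move_arm", "data": {"moves": [[0, -10, 0, 0, 0, 0], [0, -30, 0, 0, 0, 0], [0, -50, 0, 0, 0, 0], [0, -60, 0, 0, 0, 0], [0, -60, 0, 0, 0, 0], [0, -60, 0, 0, 0, 0], [0, -60, 0, 0, 0, 0]]}}

```text
time_s: 4.88
tool_pos: [0.5449, -0.0532, 0.1525]
tool_rot: [-90.0, 0.1, -18.6]
force: [-0.8, 0.3, -2.5]
grip_width: 0.0214
```

Run:
```python
from h import *
from cell import read_camera
cx,sx=np.cos(np.radians(7)),-np.sin(np.radians(7))
B=np.array([.582,.2525]);S=B-.1*np.array([cx,sx]);print(S)
cmd([S[0],S[1],.154],-7)
im,d=read_camera("scene")
X=cloud(d,"scene");P=X.reshape(-1,3)
cv2.imwrite("pics/l.png",cv2.resize(im[180:300,290:410,::-1],(600,600)))
# blade / arm top points
for lo,hi in((.058,.070),(.126,.140)):
    m=(P[:,2]>lo)&(P[:,2]<hi)&(abs(P[:,0]-.54)<.07)&(abs(P[:,1]+.05)<.05)
    Q=P[m]; A=np.c_[Q[:,:2]-Q[:,:2].mean(0),np.ones(len(Q))];s=np.linalg.lstsq(A,Q[:,2],rcond=None)[0];print(len(Q),Q.mean(0),s,cv2.minAreaRect(Q[:,:2].astype(np.float32)*1000))
```

```text
[0.48274538 0.26468693]
pose [ 0.5449 -0.0532  0.1525] [-90.04   0.1  -18.57] t 4.8833 F [-0.81  0.27 -2.55] g 21.4 q [41.0, 13.0, -43.0, 102.0, 10.0, 68.0, 67.0]
row [-160.2   -1.4  281.6] [  0.03 -11.57  -0.1 ]
296 [ 0.53935989 -0.05542572  0.06410821] [-0.01328691  0.00487433  0.06410821] ((540.0075073242188, -50.89522171020508), (31.091947555541992, 85.90665435791016), 71.45144653320312)
180 [ 0.51461173 -0.04469555  0.13280981] [0.01843445 0.04401109 0.13280981] ((515.3827514648438, -43.23781967163086), (30.253337860107422, 31.766969680786133), 67.6534423828125)
```

View pics/l.png

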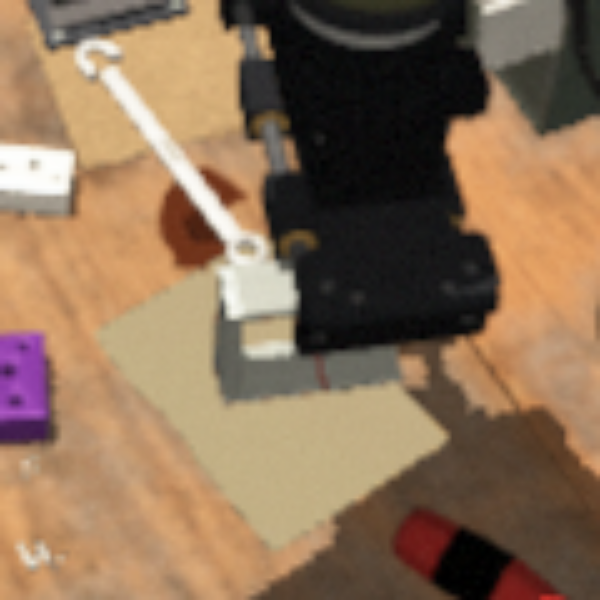

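{"op": "move_arm", "data": {"moves": [[-15, 0, 26, 0, -1, 0], [-35, 0, 62, 0, -3, 0], [-55, 0, 97, 0, -4, 0], [-75, 0, 132, 0, -6, 0], [-95, 0, 167, 0, -7, 0], [-115, 0, 202, 0, -9, 0], [-135, 0, 238, 0, -10, 0], [-150, 0, 264, 0, -11, 0], [-160, 0, 282, 0, -11.6, 0], [-160, 0, 282, 0, -11.6, 0], [-160, 0, 282, 0, -11.6, 0], [-160, 0, 282, 0, -11.6, 0]]}}

```text
time_s: 5.93
tool_pos: [0.4838, 0.2639, 0.1525]
tool_rot: [-90.1, 0.1, -7.0]
force: [-0.4, -0.5, -3.3]
grip_width: 0.0215
```

Run:
```python
from h import *
from cell import read_camera
cmd([.4827,.2647,.0935+.0135],-7)
for c in("scene","top"):
    im,d=read_camera(c);np.savez(c+"1.npz",im=im,d=d)
    X=cloud(d,c);P=X.reshape(-1,3)
    for nm,lo,hi in(("blade",.058,.070),("arm",.126,.140)):
        m=(P[:,2]>lo)&(P[:,2]<hi)&(abs(P[:,0]-.48)<.07)&(abs(P[:,1]-.2647)<.05)
        Q=P[m];print(c,nm,len(Q))
        if len(Q)>20:print(Q.mean(0),cv2.minAreaRect(Q[:,:2].astype(np.float32)*1000))
    m=(P[:,2]>.05)&(P[:,2]<.062)&(abs(P[:,0]-.585)<.045)&(abs(P[:,1]-.2547)<.05)
    Q=P[m];print(c,'block',len(Q),Q.mean(0),cv2.minAreaRect(Q[:,:2].astype(np.float32)*1000) if len(Q) else 0)
a=np.load("scene1.npz")['im'];b=np.load("top1.npz")['im']
cv2.imwrite("pics/m.png",np.hstack([cv2.resize(a[120:240,240:360,::-1],(400,400)),cv2.resize(b[140:240,230:330,::-1],(400,400))]))
```

```text
pose [0.4838 0.2639 0.1525] [-9.01e+01  7.00e-02 -7.00e+00] t 5.9333 F [-0.44 -0.53 -3.32] g 21.5 q [15.0, 17.0, -54.0, 102.0, 14.0, 69.0, 40.0]
row [-1.1 45.5  0.8] [ 0.1  -0.   -0.07]
scene blade 254
[0.48047559 0.26038483 0.06287949] ((478.07672119140625, 262.5181579589844), (32.84219741821289, 84.32291412353516), 83.4937973022461)
scene arm 134
[0.45645552 0.26089677 0.13140487] ((466.5516052246094, 263.17041015625), (30.42812728881836, 61.413936614990234), 78.78307342529297)
scene block 240 [0.58132758 0.25049924 0.0549882 ] ((581.9047241210938, 251.7464141845703), (63.806034088134766, 38.96558380126953), 85.69744110107422)
top blade 0
top arm 0
top block 227 [0.58319837 0.24996566 0.0553008 ] ((582.5325927734375, 252.7269287109375), (62.04872131347656, 38.13703155517578), 85.4105224609375)
```

View pics/m.png

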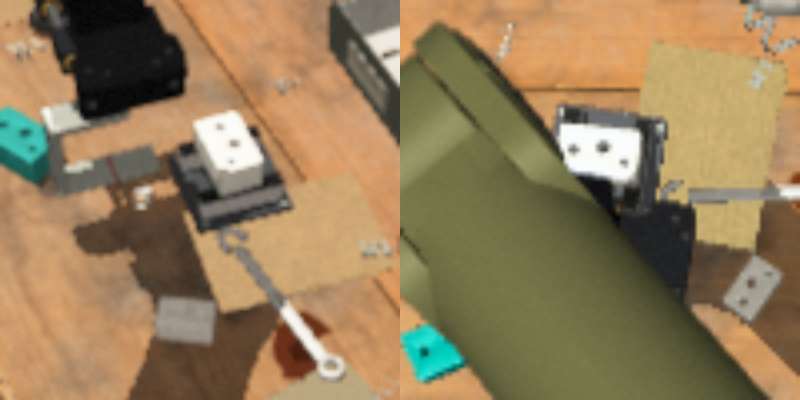

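{"op": "move_arm", "data": {"moves": [[0, 10, 0, 0, 0, 0], [0, 25, 0, 0, 0, 0], [-1, 38, 1, 0, 0, 0], [-1, 45, 1, 0, 0, 0], [-1, 45, 1, 0, 0, 0], [-1, 45, 1, 0, 0, 0], [-1, 45, 1, 0, 0, 0]]}}

```text
time_s: 6.62
tool_pos: [0.4834, 0.2665, 0.109]
tool_rot: [-90.0, -0.0, -7.0]
force: [-0.8, 0.2, -2.2]
grip_width: 0.0217
```

Run:
```python
from h import *
from cell import read_camera
cmd([.582,.2525,.0935+.0135],-7)
for c in("scene",):
    im,d=read_camera(c)
    P=cloud(d,c).reshape(-1,3)
    for nm,lo,hi in(("blade",.012,.025),("arm",.08,.095)):
        m=(P[:,2]>lo)&(P[:,2]<hi)&(abs(P[:,0]-.48)<.052)&(abs(P[:,1]-.2647)<.04)
        Q=P[m];A=np.c_[Q[:,:2]-Q[:,:2].mean(0),np.ones(len(Q))];print(nm,len(Q),Q.mean(0),np.linalg.lstsq(A,Q[:,2],rcond=None)[0],cv2.minAreaRect(Q[:,:2].astype(np.float32)*1000))
cv2.imwrite("pics/m2.png",cv2.resize(im[120:220,240:340,::-1],(600,600)))
```

```text
pose [0.4834 0.2665 0.109 ] [-8.997e+01 -3.000e-02 -6.970e+00] t 6.6167 F [-0.75  0.17 -2.19] g 21.7 q [14.0, 20.0, -53.0, 104.0, 17.0, 64.0, 38.0]
row [99.6  2.  -1.9] [-0.03  0.03  0.03]
blade 219 [0.48191873 0.26410332 0.02005917] [ 0.00820092 -0.06298028  0.02005917] ((478.79541015625, 265.4681701660156), (29.678796768188477, 84.36980438232422), 84.05195617675781)
arm 119 [0.45352562 0.26414637 0.08702537] [-0.00097794  0.09529863  0.08702537] ((466.363037109375, 265.61309814453125), (31.83542823791504, 61.0023193359375), 80.05113983154297)
```

View pics/m2.png

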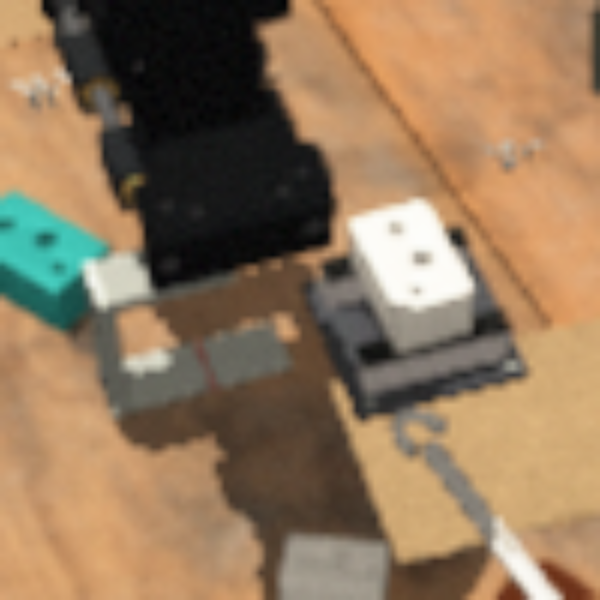

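{"op": "move_arm", "data": {"moves": [[0, 1, -2, 0, 0, 0], [4, 1, -2, 0, 0, 0], [10, 1, -2, 0, 0, 0], [18, 1, -2, 0, 0, 0], [26, 1, -2, 0, 0, 0], [34, 1, -2, 0, 0, 0], [42, 1, -2, 0, 0, 0], [48, 1, -2, 0, 0, 0], [50, 1, -2, 0, 0, 0], [50, 1, -2, 0, 0, 0], [50, 1, -2, 0, 0, 0]]}}

```text
time_s: 7.58
tool_pos: [0.532, 0.2584, 0.1073]
tool_rot: [-90.0, 0.0, -6.9]
force: [-0.2, 0.5, -2.2]
grip_width: 0.0221
```

Run:
```python
from h import *
from cell import read_camera
cmd([.582,.2525,.0935+.0135],-7)
im,d=read_camera("scene")
P=cloud(d,"scene").reshape(-1,3)
m=(P[:,2]>.05)&(P[:,2]<.062)&(abs(P[:,0]-.585)<.045)&(abs(P[:,1]-.2547)<.05)
Q=P[m];print('block',len(Q),Q.mean(0),cv2.minAreaRect(Q[:,:2].astype(np.float32)*1000) if len(Q) else 0)
cv2.imwrite("pics/m3.png",cv2.resize(im[130:210,260:340,::-1],(600,600)))
```

```text
pose [0.532  0.2584 0.1073] [-9.00e+01  4.00e-02 -6.95e+00] t 7.5833 F [-0.22  0.46 -2.21] g 22.1 q [13.0, 25.0, -50.0, 99.0, 20.0, 66.0, 39.0]
row [50.3  0.3  0.2] [ 0.    0.05 -0.04]
block 178 [0.58039675 0.24168684 0.05526842] ((581.0719604492188, 243.00396728515625), (44.089412689208984, 39.65898895263672), 85.32172393798828)
```

View pics/m3.png

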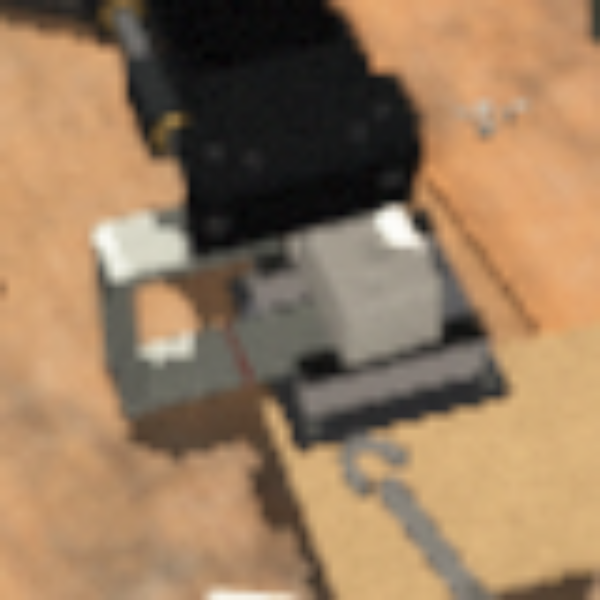

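{"op": "move_arm", "data": {"moves": [[4, 0, 0, 0, 0, 0], [10, 0, 0, 0, 0, 0], [18, 0, 0, 0, 0, 0], [26, 0, 0, 0, 0, 0], [34, 0, 0, 0, 0, 0], [42, 0, 0, 0, 0, 0], [48, 0, 0, 0, 0, 0], [50, 0, 0, 0, 0, 0], [50, 0, 0, 0, 0, 0], [50, 0, 0, 0, 0, 0]]}}

```text
time_s: 8.47
tool_pos: [0.5817, 0.2523, 0.1073]
tool_rot: [-90.0, 0.0, -7.0]
force: [0.3, -0.4, -2.9]
grip_width: 0.0215
```

Run:
```python
from h import *
from cell import read_camera
cmd([.582,.2525,.0935+.0135],-7)
r=[]
for c,(u,v) in (("scene",(270,135)),("top",(240,140))):
    im,d=read_camera(c);np.savez(c+"2.npz",im=im,d=d)
    r.append(cv2.resize(im[v:v+80,u:u+80,::-1],(400,400)))
    P=cloud(d,c).reshape(-1,3)
    for nm,lo,hi in(("arm",.08,.095),("block",.045,.060)):
        m=(P[:,2]>lo)&(P[:,2]<hi)&(abs(P[:,0]-.57)<.055)&(abs(P[:,1]-.2547)<.05)
        Q=P[m];print(c,nm,len(Q))
        if len(Q)>10: print(Q.mean(0),cv2.minAreaRect(Q[:,:2].astype(np.float32)*1000))
cv2.imwrite("pics/m4.png",np.hstack(r))
```

```text
pose [0.5817 0.2523 0.1073] [-9.00e+01  4.00e-02 -6.95e+00] t 8.4667 F [ 0.25 -0.35 -2.87] g 21.5 q [11.0, 29.0, -48.0, 93.0, 23.0, 68.0, 41.0]
row [0.3 0.3 0.2] [ 0.    0.05 -0.04]
scene arm 137
[0.55499412 0.250859   0.08580948] ((564.939697265625, 251.777587890625), (30.095996856689453, 60.782188415527344), 82.68570709228516)
scene block 196
[0.5758589  0.23948337 0.05408582] ((567.8511352539062, 245.45620727539062), (45.840919494628906, 67.78522491455078), 85.01606750488281)
top arm 2
top block 0
```

View pics/m4.png

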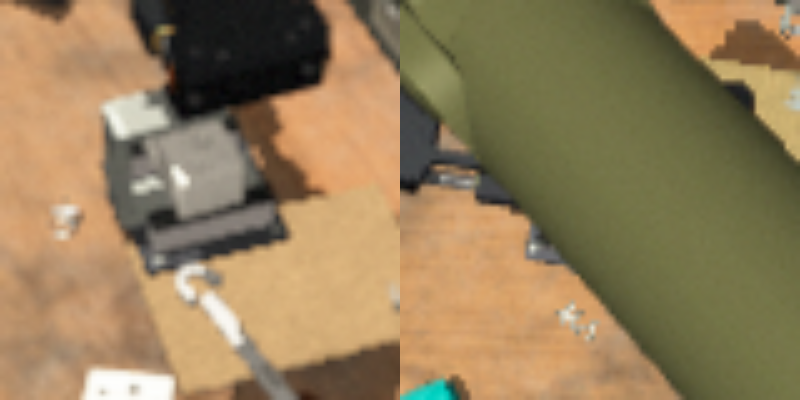

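{"op": "move_arm", "data": {"moves": [[0.7, 0, 1, 0, 0, 0], [0.7, 0, 1, 0, 0, 0], [0.7, -2, 1, 0, 0, 0], [0.7, -4, 1, 0, 0, 0], [0.7, -6, 1, 0, 0, 0], [0.7, -7, 1, 0, 0, 0], [0.7, -8, 1, 0, 0, 0], [0.7, -9, 1, 0, 0, 0], [0.7, -10, 1, 0, 0, 0], [0.7, -11, 1, 0, 0, 0], [0.7, -12, 1, 0, 0, 0], [0.7, -13, 1, 0, 0, 0], [0.7, -14, 1, 0, 0, 0], [0.7, -16, 1, 0, 0, 0], [0.7, -18, 1, 0, 0, 0], [0.7, -20, 1, 0, 0, 0], [0.7, -20, 1, 0, 0, 0], [0.7, -20, 1, 0, 0, 0]]}}

```text
time_s: 10.07
tool_pos: [0.583, 0.2532, 0.1278]
tool_rot: [-90.0, -0.0, -7.0]
force: [0.6, -0.2, -4.8]
grip_width: 0.0211
```

Run:
```python
from h import *
from cell import read_camera,env
cmd([.582,.2525,.220],-7)
print(env.get_obs()['wrist_torque'])
r=[]
for c,(u,v) in (("scene",(270,135)),):
    im,d=read_camera(c);np.savez(c+"3.npz",im=im,d=d)
    r.append(cv2.resize(im[v:v+80,u:u+80,::-1],(600,600)))
cv2.imwrite("pics/m5.png",np.hstack(r))
```

```text
pose [0.583  0.2532 0.1278] [-8.999e+01 -3.000e-02 -6.960e+00] t 10.0667 F [ 0.6  -0.24 -4.81] g 21.1 q [11.0, 28.0, -49.0, 91.0, 22.0, 70.0, 42.0]
row [ -0.8 -92.2  -0.8] [-0.01  0.04  0.03]
[ 0.09778902 -0.22776556 -0.01022335]
```

View pics/m5.png

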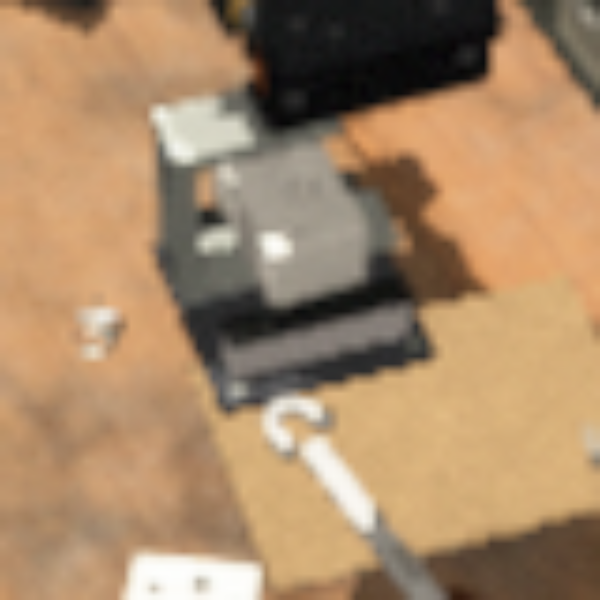

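{"op": "move_arm", "data": {"moves": [[0, -2, 0, 0, 0, 0], [0, -5, 0, 0, 0, 0], [0, -9, 0, 0, 0, 0], [0, -14, 0, 0, 0, 0], [0, -20, 0, 0, 0, 0], [0, -27, 0, 0, 0, 0], [0, -34, 0, 0, 0, 0], [0, -41, 0, 0, 0, 0], [0, -48, 0, 0, 0, 0], [0, -55, 0, 0, 0, 0], [0, -62, 0, 0, 0, 0], [0, -69, 0, 0, 0, 0], [0, -75, 0, 0, 0, 0], [0, -80, 0, 0, 0, 0], [0, -84, 0, 0, 0, 0], [0, -87, 0, 0, 0, 0], [0, -89, 0, 0, 0, 0], [0, -90, 0, 0, 0, 0], [0, -90, 0, 0, 0, 0], [0, -90, 0, 0, 0, 0]]}}

```text
time_s: 11.78
tool_pos: [0.5827, 0.253, 0.2172]
tool_rot: [-90.0, 0.0, -7.0]
force: [1.1, -0.5, -4.7]
grip_width: 0.0216
```

Run:
```python
from h import *
from cell import read_camera,env
cmd([.582,.2525,.2168],-7)
print(env.get_obs()['wrist_torque'])
im,d=read_camera("scene");P=cloud(d,"scene").reshape(-1,3)
for nm,lo,hi in(("arm",.187,.203),("blocktop",.150,.162),("blade",.122,.134)):
    m=(P[:,2]>lo)&(P[:,2]<hi)&(abs(P[:,0]-.575)<.055)&(abs(P[:,1]-.2547)<.05)
    Q=P[m];print(nm,len(Q))
    if len(Q)>10:
        A=np.c_[Q[:,:2]-Q[:,:2].mean(0),np.ones(len(Q))];print(Q.mean(0),np.linalg.lstsq(A,Q[:,2],rcond=None)[0],cv2.minAreaRect(Q[:,:2].astype(np.float32)*1000))
cv2.imwrite("pics/m6.png",cv2.resize(im[90:210,250:370,::-1],(600,600)))
```

```text
pose [0.5827 0.253  0.2172] [-9.002e+01  2.000e-02 -6.960e+00] t 11.7833 F [ 1.07 -0.53 -4.68] g 21.6 q [12.0, 25.0, -51.0, 85.0, 19.0, 79.0, 44.0]
row [-0.6  0.4 -0.6] [ 0.02  0.04 -0.02]
[ 0.0472518  -0.12352113 -0.01479044]
arm 190
[0.55787524 0.24981454 0.19577474] [0.05817497 0.08916659 0.19577474] ((565.2572631835938, 252.58029174804688), (30.71924591064453, 60.461151123046875), 83.49649047851562)
blocktop 264
[0.5762833  0.24581078 0.1552122 ] [-0.00345889  0.01303435  0.1552122 ] ((567.4564208984375, 249.28439331054688), (58.01947784423828, 65.59317779541016), 84.49695587158203)
blade 144
[0.57078051 0.24434186 0.12863632] [-0.01393393 -0.04741891  0.12863632] ((575.4212646484375, 246.5452117919922), (56.332515716552734, 85.95852661132812), 73.51470947265625)
```

View pics/m6.png

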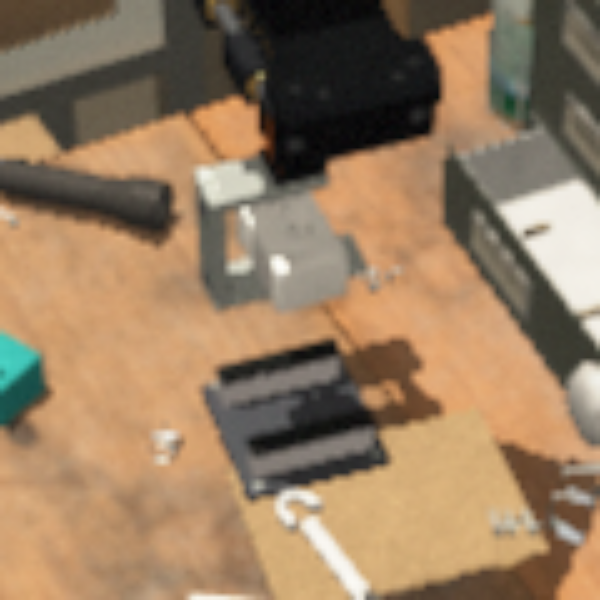

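{"op": "move_arm", "data": {"moves": [[0, 0, 0, 0, 0, 0], [0, 0, 0, 0, 0, 0], [0, 0, 0, 0, 0, 0], [0, 0, 0, 0, 0, 0], [0, 0, 0, 0, 0, 0], [0, 0, 0, 0, 0, 0], [0, 0, 0, 0, 0, 0], [0, 0, 0, 0, 0, 0], [0, 0, 0, 0, 0, 0], [0, 0, 0, 0, 0, 0], [0, 0, 0, 0, 0, 0], [0, 0, 0, 0, 0, 0]]}}

```text
time_s: 12.83
tool_pos: [0.5828, 0.2531, 0.2175]
tool_rot: [-90.0, -0.0, -7.0]
force: [0.6, -0.6, -4.7]
grip_width: 0.0215
```

Run:
```python
from h import *
from cell import read_camera,env,job
cmd([.582,.2525,.2168],-7)
im,d=read_camera("scene");P=cloud(d,"scene").reshape(-1,3)
m=(P[:,2]>.150)&(P[:,2]<.162)&(abs(P[:,0]-.575)<.055)&(abs(P[:,1]-.2547)<.05);Q=P[m]
A=np.c_[Q[:,:2]-Q[:,:2].mean(0),np.ones(len(Q))];print(Q.mean(0),np.linalg.lstsq(A,Q[:,2],rcond=None)[0])
print(job.sign_off())
```

```text
pose [0.5828 0.2531 0.2175] [-90.01  -0.    -6.96] t 12.8333 F [ 0.57 -0.56 -4.67] g 21.5 q [12.0, 25.0, -51.0, 85.0, 19.0, 79.0, 44.0]
row [-0.8  0.7 -0.6] [0.01 0.04 0.  ]
[0.57701702 0.24539796 0.15531506] [-0.00175917  0.0121147   0.15531506]
the job is handed in; nothing more can be done
None
```

I took the lifter by its orange handle and slid the blade between the rails until the mark was under the block's middle. I then raised the block about 10 cm and handed the job in at about 13 s, still holding it in the air.

**Lift:** in the last check the block's top was at z ≈ 0.155, up from 0.055 on the rack. It was level to about 0.7° and had not moved over the last second. The grip was steady at 21.5 mm, and the force readings after each move stayed under 5 N.

**Centring, where the checks disagreed:** the scene camera put the lifter 1–2 mm to the side of where the arm's own pose put it. I shifted the lifter 1 mm sideways as a compromise, so the mark should be within about 2 mm of the block's middle. The top camera could not confirm this, because the arm hid the block from it.

**Other objects:** nothing I commanded went near the wrench, grease tin or torch. I did not measure their positions again at the end.

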